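# Start and seat the filler cap of a hydraulic unit

### The job

The small hydraulic unit on the bench has been topped up: pick up its winged filler cap, set it square on the open filler neck and screw it on clockwise until it is fully home and finger-tight. Start the thread gently; if it goes stiff before the cap has drawn down, the thread is crossed, so stop, turn it back and start again rather than force it. Leave the other things on the bench where they are.

Things in the scene. Friction and masses are not known exactly. Their poses are not given: they have to be found in the camera images.
- tank: small bench hydraulic unit, fixed: grey oil tank 240 x 150 mm, 109 mm high, aluminium top plate, finned motor lying across its far end (top 207 mm above the bench), valve block with gauge beside it. Origin under the tank's middle at bench height; x runs along its length from the filler-neck end to the motor end, z up. The open filler neck stands upright at x = -70 mm, y = 0
- neck_rim (a point): centre of the filler neck's upper rim, 139 mm above the bench, on its vertical axis; axes as the tank's. The neck is 40 mm in outside diameter, its top edge chamfered 2 mm, and stands 30 mm above the top plate on a flange 66 mm across and 4 mm thick
- neck_thread (a point): point on the neck's axis 0.9 mm below the rim, where its thread begins: coarse, right-hand, three starts 120 degrees apart, lead 16.5 mm per turn (5.5 mm from ridge to ridge), ridges 46 mm across and 2.2 mm thick with blunt upper ends. The angle at which the three starts stand differs every time and no axis shows it
- filler_cap: loose black winged screw cap, 58 mm across, 44 mm high, 42 to 84 g, lying thread-down on the bench. Origin at the centre of its lower edge, z up along its axis. First touch on the neck: lugs lie on the ridges and the origin is 8 to 13.4 mm below the rim, depending on the angle. Light turning under 5 N of load takes under 0.1 N m
- cap_wing (a point): middle of the cap's wing, 32 mm above the cap's origin: a flat bar 46 mm long (along the cap's x), 12 mm thick (along its y) and 24 mm high, from 20 mm (the cap's flat top disc, 58 mm across) to 44 mm above the origin. Grip it across its 12 mm
- cap_lugs (a point): on the cap's axis, 8.5 mm above its origin, level with three inner lugs 2 mm thick, 6 mm wide, 120 degrees apart; 1.3 mm play between ridges. Turned anticlockwise under light load they climb the ridges (0.46 mm per 10 degrees) and within 120 degrees drop 5 mm off the blunt ends. Held high or crooked while turned clockwise, they butt: 0.2 N m, or 8 N up or down, early on means crossed
- cap_seal (a point): centre of the seal face inside the cap, 16 mm above its origin; on the rim when home. From the drop it is home and tight after 80 to 105 degrees clockwise (stiff within the first 50 means crossed); up to 40 degrees before, pressed down, it can touch the rim and is still loose. Home, the torque climbs within a few degrees; finger-tight is 0.25 to 0.5 N m
- oil_can: red pump oil can with a thin spout, 66 x 99 x 124 mm, standing on the bench to the left; leave it alone. Origin under its middle
- spanner: steel combination spanner 192 mm long lying flat, in front of the orange tool case; leave it alone. Origin at its middle
- screwdriver: red-handled screwdriver 199 mm long lying at the left front; leave it alone. Origin at its middle
There are look-alikes about, which are no part of the job. There is more than one size of the filler_cap; the one meant has the size given above.

How it is judged (in metres and radians):
On the way, in this order (a step that is already met when the one before it is completed fails the run):
1. the cap has been lifted off the bench (height (world z) of filler_cap above 0.04 m), for 0.1 s.
2. the cap stands over the neck, upright, its lugs on the thread (z of filler_cap in the frame of neck_rim below -0.0065 m and horizontal distance between filler_cap and neck_rim below 0.004 m and angle between filler_cap's own z axis and vertical below 0.12 rad), for 0.1 s.
3. the cap has come down on the rim (z of filler_cap in the frame of neck_rim below -0.0152 m), for 0.1 s.
At the end, for the whole second after the job is handed in: the cap sits upright on the neck within 0.8 mm of fully home (its lower edge 16 mm below the rim), centred within 3 mm and level within 2.3 degrees, at rest, and finger-tight: its thread still presses on the neck with more than 2.5 N after it has been let go (its own weight is under 1 N) (z of filler_cap in the frame of neck_rim below -0.0152 m and horizontal distance between filler_cap and neck_rim below 0.003 m and angle between filler_cap's own z axis and vertical below 0.04 rad and contact force between filler_cap and tank above 2.5 N and linear speed of filler_cap below 0.01 m/s); the robot touches nothing.
It fails at once if the cap is forced on a crossed or unstarted thread: more than 40 N between cap and unit before the cap is home (contact force between filler_cap and tank above 40 N and z of filler_cap in the frame of neck_rim above -0.0152 m).
It fails at once if the cap is overtightened: more than 110 N between cap and unit (contact force between filler_cap and tank above 110 N).
It fails at once if the oil can is pushed more than 30 mm or tipped (distance of oil_can from where it was at the start of the episode above 0.03 m or angle between oil_can's own z axis and vertical above 0.3 rad).
It fails at once if the spanner or the screwdriver is moved more than 30 mm (distance of any of spanner, screwdriver from where it was at the start of the episode above 0.03 m).
It also fails if it takes over 64 s, if anything falls off the work surface, if the arm or the gripper's body presses on something with over 40 N, if the wrist force passes 120 N, or if a joint passes its speed limit or range.

### The arm

A 6-joint arm with a two-finger parallel gripper is mounted at the origin on a cart in front of the work surface, level with it; the furniture and walls round the work are solid. World frame = base frame: x ahead of the robot, y to its left, z up, the work surface at z = 0. Lengths are in m, angles in degrees, forces in N, time in s.
With the tool pointing down it reaches from about 0.3 to 0.75 m from the base axis. Payload 8.5 kg.
Tool frame: the origin (TCP) lies between the finger pads; the fingertips stand 19 mm ahead of it and the grasp point (between the pads) is the TCP; z points along the fingers, y is the direction in which the jaws open and shut (so a half turn about z gives the same grasp; the last joint's range is limited). The gripper opens to 85 mm and grips with 20 to 120 N. Pads are 22 mm wide; open, the fingers measure 114 mm over their backs; the gripper's body (76 mm by 85 mm) begins 54 mm behind the grasp point. The pads swing forward as they close: fully open they stand 13 mm farther back than shut.
Start: joints at [63.982, 21.807, 74.336, -0, 83.858, -12.336], TCP at [0.13, 0.534, 0.25] pointing down, gripper open.
Joint ranges: [-178.18, 178.18], [-50.72, 133.34], [12.68, 142.11], [-81.47, 261.47], [9.98, 163.14], [-165.26, 165.26]. Speed limits (degrees/s): [136.94, 136.94, 180, 180, 180, 180].

### API

Orientations are given as a 3x3 rotation matrix whose columns are the frame's x, y, z axes.
In Python, from rig import env gives the robot as it stands.
- The arm moves only by the shell command python3 -m pendant 'ROWS' [OPENING] [FORCE]. ROWS is JSON, a list of rows, each a list of 2 entries, a list of its own where there are three numbers: the shift along the tool's x, y, z scaled (see below), then the turn, a rotation vector about the tool's x, y, z scaled (see below). A call has 1 to 20 rows; each row shifts and turns the commanded pose from where the row before left it, along the tool's axes as they then stand; what a row does not reach is not made up. The controller multiplies each number of a shift by 0.1 m and each number of a turn by pi/2 rad. A row lasts 1/8 s, in which the tool goes at most 62.5 mm and 10.7 degrees, less where a joint would pass 70% of its speed; a pose out of reach is approached as far as the arm can. A call with a number of a shift or a turn outside -1 to 1 is refused whole. A call with a gripper value outside its range is refused whole. OPENING is the gripper command: -1 is shut, 1 is fully open, values between are in proportion, set as the call begins (- or left out, the last holds). The fingers move at their own pace and stop on an object; FORCE is the grip in N (left out, the last holds). Time passes only in rows, so rows that do not move let the fingers close. It gives the time, the measured TCP pose, the force and the opening at its end, in the units of the state.
- env.observe(): the state, without advancing time (a new reading comes with each control period).
- env.get_image(name): name is "scene" or "top"; returns a dict with "image" (480x640x3 uint8, red, green, blue), "K" (3x3 intrinsics, pixels), "R" (3x3) and "t" (3): a world point X has camera coordinates R X + t. Camera axes: x right, y down, z forward; pixel columns grow to the right and rows downward; lengths in m; the calibration is good to about 2 mm. A picture is of the moment at which its call begins. There is no depth.
- env.close_job(): hands the job in, once; it reports no verdict.
The state is a dict: "time_s": time; "q": joint angles; "qvel": joint speeds; "joint_efforts": joint torques, N m; "position": TCP position; "tool_rot": TCP orientation; "ft_force": force on the tool from outside, world axes, zero at the start; "wrist_torque": the same for the moment, N m; "grip_width": finger opening in m.
Only numpy, scipy, OpenCV 4.12 (cv2) and the standard library are available. Lean on these libraries where they do the work, as an engineer would, in place of code of your own. Each camera call takes 0.05 s, during which the arm holds its last target.

## Working session

There is one attempt and no reset: what is moved stays moved. The work goes in short steps, Python scripts to look and compute and a shell command to move; the robot and the scene stay as the last step left them, time stands still between calls to the robot, and variables do not carry over. Pictures are saved under pics/ and viewed, and the job is handed in when it is done.

```bash
ls; mkdir -p pics
python3 - <<'E'
from rig import env
import cv2
s=env.observe(); print(s)
for n in("scene","top"):
    d=env.get_image(n); cv2.imwrite(f"pics/{n}0.png",d["image"][:,:,::-1]); print(n,d["K"],d["R"],d["t"])
E
```

```text
pics
{'time_s': 0.0, 'q': array([ 6.39813716e+01,  2.18400723e+01,  7.43855786e+01,  1.33485718e-03,
        8.38588427e+01, -1.23345678e+01]), 'qvel': array([-0.02605168,  0.04028425,  0.01696585,  0.04530288,  0.03079166,
       -0.02269742]), 'joint_efforts': array([ 1.55818096e-03, -4.48477650e+01, -2.31274921e+01, -1.27936860e-04,
        4.84044082e-03,  1.10092245e-05]), 'position': array([0.12997451, 0.53413924, 0.24971551]), 'tool_rot': array([[-9.71614263e-01,  2.36569816e-01, -6.67709512e-04],
       [ 2.36570518e-01,  9.71613432e-01, -1.31507268e-03],
       [ 3.37649029e-04, -1.43570376e-03, -9.99998912e-01]]), 'ft_force': array([ 0.0515002 ,  0.47953138, -0.01640477]), 'wrist_torque': array([ 0.00018862, -0.04478331, -0.04479973]), 'grip_width': 0.08552455357187386}
scene [[495.63294148   0.         315.27437843]
 [  0.         495.63294148 236.3800681 ]
 [  0.           0.           1.        ]] [[ 0.7897289  -0.61319631  0.01784774]
 [-0.31204639 -0.42658962 -0.8489101 ]
 [ 0.5281622   0.66483952 -0.52823584]] [-0.28447088  0.35410946  0.69689175]
top [[512.49128251   0.         313.85005538]
 [  0.         512.49128251 237.56093229]
 [  0.           0.           1.        ]] [[-0.01464259 -0.99969694 -0.01978933]
 [-0.98775301  0.01753665 -0.15503697]
 [ 0.15533702  0.01727683 -0.98771044]] [0.24699914 0.55217974 1.34538602]
```

View pics/scene0.png

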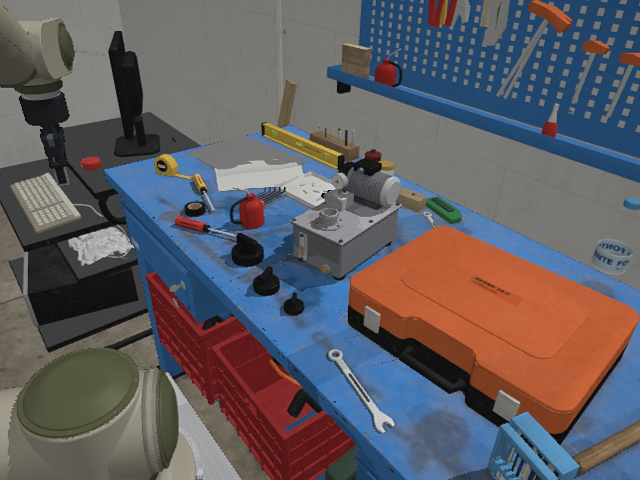

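View pics/top0.png

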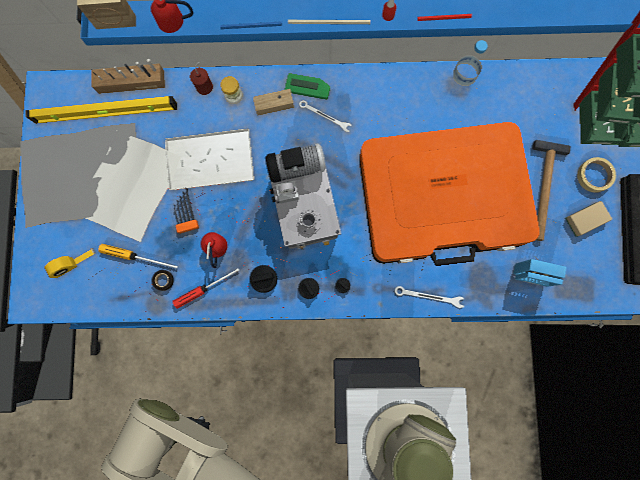

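The top view shows three black caps at about (263,279), (309,288) and (343,286), and the tank's neck at about (307,219). Next I measure their sizes.

```bash
cat > h.py <<'E'
from rig import env
import numpy as np, cv2
def ray(d,uv,z):
    K,R,t=d["K"],d["R"],d["t"]; c=-R.T@t
    v=R.T@np.linalg.inv(K)@np.array([uv[0],uv[1],1.]); return c+v*(z-c[2])/v[2]
def proj(d,X):
    p=d["K"]@(d["R"]@np.asarray(X,float)+d["t"]); return p[:2]/p[2]
E
python3 - <<'E'
from h import *
d=env.get_image("top"); im=d["image"]
hsv=cv2.cvtColor(im,cv2.COLOR_RGB2HSV)
m=((im.max(2)<60)).astype(np.uint8); m[:255]=0;m[310:]=0;m[:,:240]=0;m[:,365:]=0
n,l,st,c=cv2.connectedComponentsWithStats(m)
for i in range(1,n):
    if st[i,4]>40:
        x,y,w,h,a=st[i]; print(st[i],c[i],"z.02 ctr",ray(d,(x+w/2-.5,y+h/2-.5),.02),"width mm",1e3*np.linalg.norm(ray(d,(x,y),.02)-ray(d,(x+w,y),.02)))
cr=im[195:310,235:365,::-1]; cv2.imwrite("pics/top_crop.png",cv2.resize(cr,None,fx=5,fy=5,interpolation=cv2.INTER_CUBIC)[:600])
d=env.get_image("scene"); im=d["image"]
cr=im[195:325,220:350,::-1]; cv2.imwrite("pics/sc_crop.png",cv2.resize(cr,None,fx=4.6,fy=4.6,interpolation=cv2.INTER_CUBIC))
E
```

```text
[250 265  28  28 588] [263.07312925 278.59013605] z.02 ctr [0.44921676 0.37787476 0.02      ] width mm 77.07249549600265
[298 278  21  21 336] [308.25595238 288.06845238] z.02 ctr [0.42139069 0.25644059 0.02      ] width mm 57.37834435495302
[335 278  15  15 176] [342.40340909 285.29545455] z.02 ctr [0.42806846 0.16376329 0.02      ] width mm 40.87709659060681
```

View pics/top_crop.png

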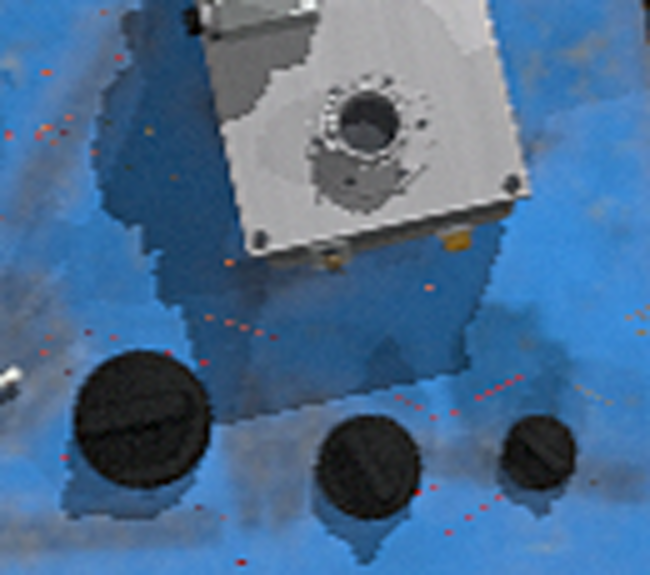

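View pics/sc_crop.png

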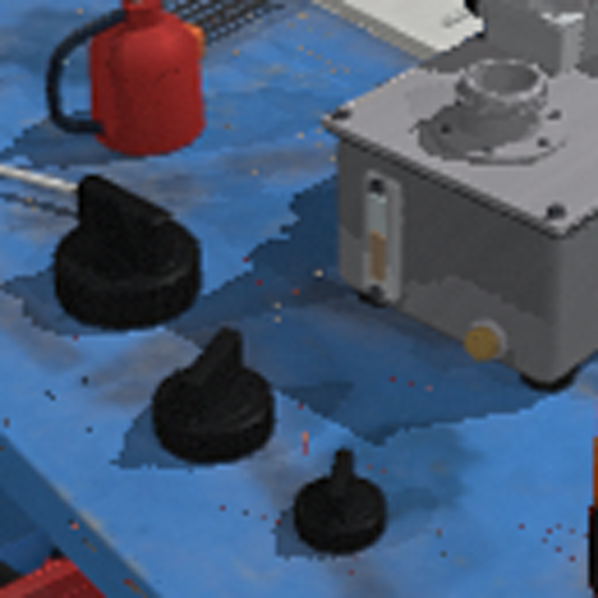

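Run:
```python
from h import *
d=env.get_image("top"); im=d["image"]
cr=im[270:306,290:328,::-1].astype(float); g=np.clip((cr-10)*5,0,255).astype(np.uint8)
a=cv2.resize(g,None,fx=10,fy=10,interpolation=cv2.INTER_CUBIC)
cr=im[200:240,285:330,::-1]; b=cv2.resize(cr,None,fx=8,fy=8,interpolation=cv2.INTER_CUBIC)
d2=env.get_image("scene"); i2=d2["image"]
c=np.clip((i2[260:300,245:290,::-1].astype(float)-5)*4,0,255).astype(np.uint8); c=cv2.resize(c,None,fx=8,fy=8,interpolation=cv2.INTER_CUBIC)
e=cv2.resize(i2[200:235,310:345,::-1],None,fx=10,fy=10,interpolation=cv2.INTER_CUBIC)
W=np.zeros((760,800,3),np.uint8)
for k,(x,y) in zip((a,c,b,e),((0,0),(400,0),(0,370),(400,370))):
    W[y:y+k.shape[0],x:x+k.shape[1]]=k[:760-y,:800-x]
cv2.imwrite("pics/enh.png",cv2.resize(W,(632,600)))
```

```text
(no output)
```

View pics/enh.png

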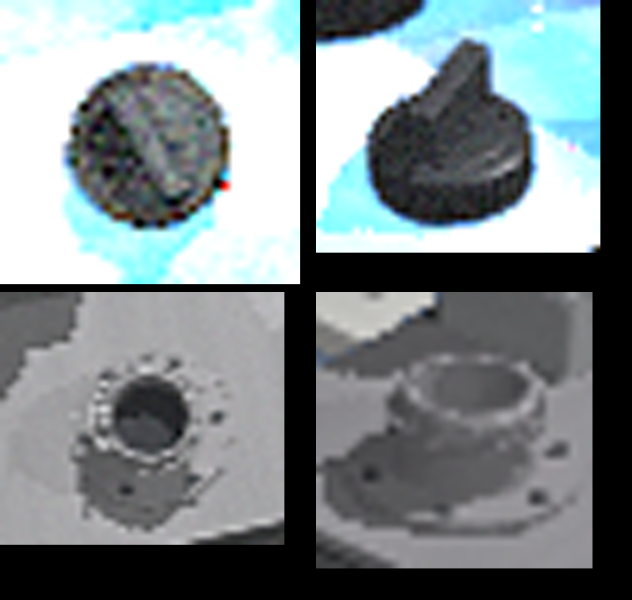

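Run:
```python
from h import *
d=env.get_image("top"); d2=env.get_image("scene")
P=lambda x,y:(290+x/7.9-.45,270+y/7.89-.45)
a,b=ray(d,P(115,90),.044),ray(d,P(178,192),.044); v=a-b; print("top wing",a,b,np.degrees(np.arctan2(v[1],v[0])),np.linalg.norm(v),(a+b)/2)
P=lambda x,y:(245+(x-316)/6.32-.45,260+y/6.31-.45)
a,b=ray(d2,P(481,48),.044),ray(d2,P(426,108),.044); v=a-b; print("sc wing",a,b,np.degrees(np.arctan2(v[1],v[0])),np.linalg.norm(v),(a+b)/2)
# neck
g=cv2.cvtColor(d["image"],cv2.COLOR_RGB2GRAY); m=np.zeros_like(g); m[205:232,296:322]=(g[205:232,296:322]<95)
n,l,st,c=cv2.connectedComponentsWithStats(m); 
for i in range(1,n):
    if st[i,4]>60: x,y,w,h,_=st[i]; print(st[i],"neck top",ray(d,c[i],.139),ray(d,(x+w/2-.5,y+h/2-.5),.139))
print("neck sc",ray(d2,(310+(470-316)/7.9-.45,200+(385-292)/7.89-.45),.139))
# draw overlay of rim circles/cap base in both
ctr=ray(d,c[l[219,309]],.139)
for nm,D in(("t",d),("s",d2)):
    im=cv2.resize(D["image"][:,:,::-1],None,fx=6,fy=6,interpolation=cv2.INTER_CUBIC).copy()
    def circ(C,r,z,col):
        p=np.array([(proj(D,[C[0]+r*np.cos(t),C[1]+r*np.sin(t),z])+.5)*6 for t in np.linspace(0,6.28,60)]).astype(np.int32); cv2.polylines(im,[p],True,col,1)
    circ(ctr,.018,.139,(0,0,255)); circ(ctr,.033,.113,(0,255,0)); C=(.4214,.2564); circ(C,.029,0,(0,255,255)); circ(C,.029,.02,(0,255,255))
    for s in(1,): 
        for th in(31,):
            t=np.radians(th);u=np.array([np.cos(t),np.sin(t)]);w=np.array([-u[1],u[0]])
            p=np.array([(proj(D,[*(np.array(C)+u*i*.023+w*j*.006),.044])+.5)*6 for i,j in((1,1),(1,-1),(-1,-1),(-1,1))]).astype(np.int32); cv2.polylines(im,[p],True,(255,0,255),1)
    q=proj(D,[.47,.26,.08])*6; x,y=int(q[0])-300,int(q[1])-300; cv2.imwrite(f"pics/ov_{nm}.png",im[y:y+600,x:x+600])
```

```text
top wing [0.43899201 0.26591601 0.044     ] [0.40415557 0.24500846 0.044     ] 30.970627884686895 0.040628842188906646 [0.42157379 0.25546224 0.044     ]
sc wing [0.44027682 0.26310503 0.044     ] [0.40629825 0.24504637 0.044     ] 27.98938644107782 0.038479324270506744 [0.42328753 0.2540757  0.044     ]
[303 213  12  13 114] neck top [0.58927651 0.24995522 0.139     ] [0.58944629 0.24930545 0.139     ]
neck sc [0.59125969 0.25163377 0.139     ]
```

View pics/ov_t.png

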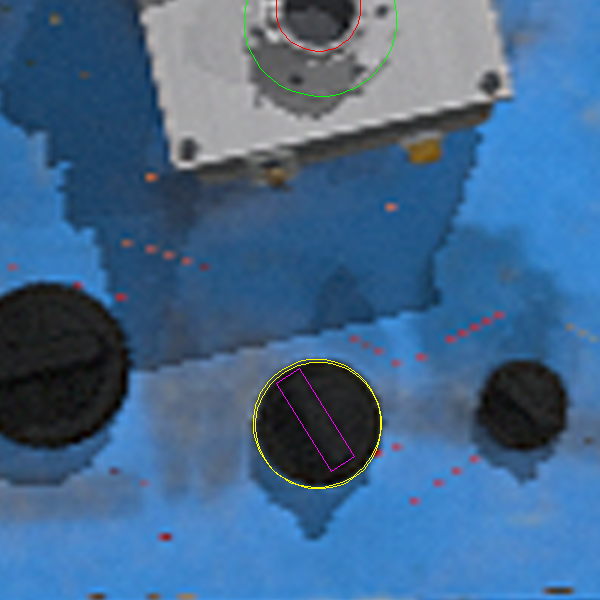

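View pics/ov_s.png

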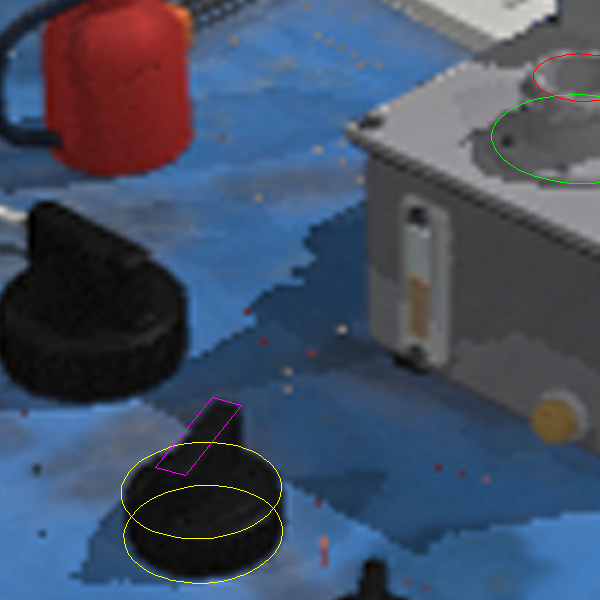

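Run:
```python
from h import *
for nm,D,cs in(("top",env.get_image("top"),[(.5893,.2498)]),("scene",env.get_image("scene"),[(.5905,.2510)])):
    f=12
    im=cv2.resize(D["image"][:,:,::-1],None,fx=f,fy=f,interpolation=cv2.INTER_NEAREST).copy()
    for C in cs:
        for r,z,col in((.018,.139,(0,0,255)),(.02,.137,(255,0,255)),(.033,.113,(0,255,0))):
            p=np.array([(proj(D,[C[0]+r*np.cos(t),C[1]+r*np.sin(t),z])+.5)*f for t in np.linspace(0,6.28,60)]).astype(np.int32); cv2.polylines(im,[p],True,col,1)
    q=proj(D,[.59,.25,.125])*f; x,y=int(q[0])-300,int(q[1])-300; cv2.imwrite(f"pics/nk_{nm}.png",im[y:y+600,x:x+600])
```

```text
(no output)
```

View pics/nk_top.png

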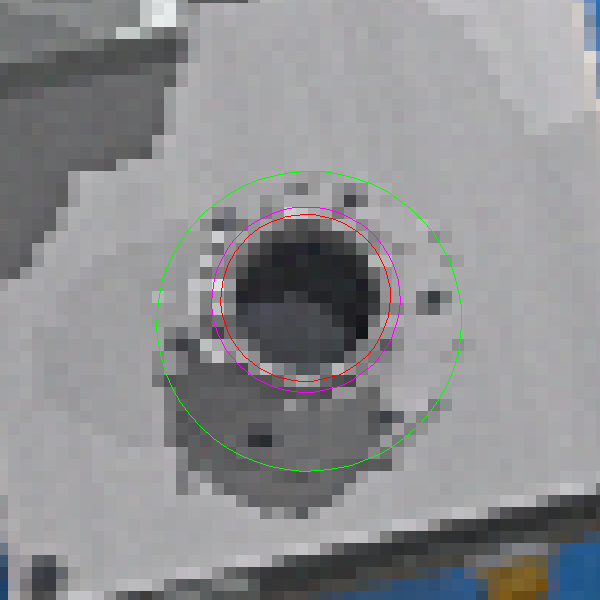

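View pics/nk_scene.png

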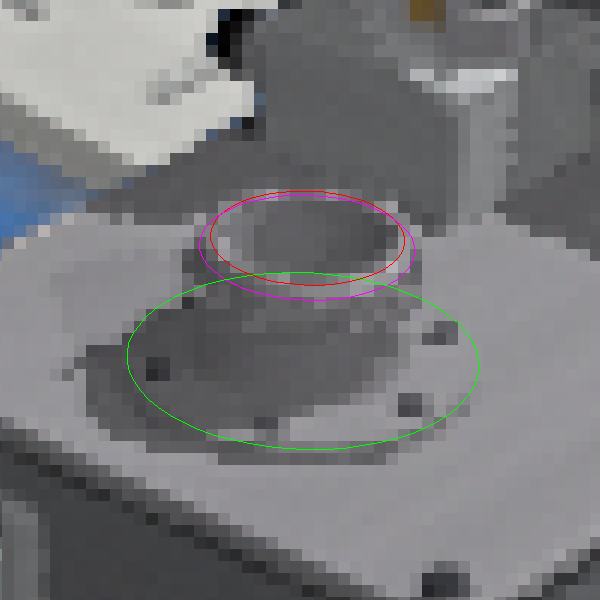

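The overlays agree to about 1 mm: the cap is at about (0.4215, 0.256) with the wing at about 30°, and the neck is at about (0.590, 0.2504). Now I move above the cap.

```bash
python3 -m pendant '[[[-0.436,-0.251,0],[0,0,0]],[[-0.436,-0.251,0],[0,0,0]],[[-0.436,-0.251,0],[0,0,0]],[[-0.436,-0.251,0],[0,0,0]],[[-0.436,-0.251,0],[0,0,0]],[[-0.436,-0.251,0],[0,0,0]],[[-0.436,-0.251,0],[0,0,0]],[[-0.436,-0.251,0],[0,0,0]],[[0,0,0.2],[0,0,-0.097]],[[0,0,0.2],[0,0,-0.097]],[[0,0,0.2],[0,0,-0.097]],[[0,0,0.2],[0,0,-0.097]],[[0,0,0.2],[0,0,-0.097]],[[0,0,0],[0,0,0]]]' 0.2 30
```

```text
time_s: 2.25
position: [0.421, 0.2566, 0.1495]
tool_rot: [[-0.867, -0.498, -0.003], [-0.498, 0.867, -0.001], [0.003, 0.001, -1.0]]
ft_force: [0.3, 1.0, 0.1]
grip_width: 0.0513
```

```bash
python3 -m pendant '[[[-0.005,0,0.4],[0,0,0]],[[0,0,0.4],[0,0,0]],[[0,0,0.2],[0,0,0]],[[0,0,0.065],[0,0,0]],[[0,0,0],[0,0,0]]]' 0.2 30
python3 - <<'E'
from h import *
for n in("top","scene"):
    d=env.get_image(n); q=proj(d,[.42,.256,.05]); x,y=int(q[0])-40,int(q[1])-35
    cr=np.clip(d["image"][y:y+70,x:x+80,::-1].astype(float)*2,0,255).astype(np.uint8)
    cv2.imwrite(f"pics/g_{n}.png",cv2.resize(cr,None,fx=7,fy=7,interpolation=cv2.INTER_CUBIC))
E
```

```text
time_s: 2.88
position: [0.4224, 0.2572, 0.0445]
tool_rot: [[-0.867, -0.498, 0.001], [-0.498, 0.867, 0.0], [-0.001, -0.0, -1.0]]
ft_force: [0.3, -0.3, -0.3]
grip_width: 0.0511
```

View pics/g_scene.png

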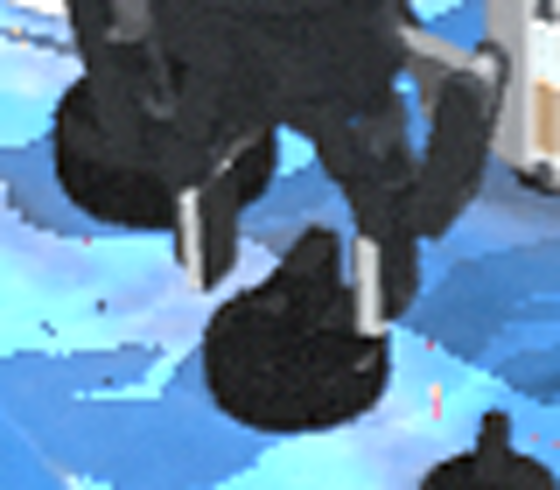

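The fingers straddle the wing (wing at about (315,270), pads at about (190,235) and (368,285) in the crop). I close.

```bash
python3 -m pendant '[[[0,0,0],[0,0,0]],[[0,0,0],[0,0,0]],[[0,0,0],[0,0,0]],[[0,0,0],[0,0,0]],[[0,0,0],[0,0,0]]]' -1 50;python3 -m pendant '[[[0,0,-0.1],[0,0,0]],[[0,0,-0.4],[0,0,0]],[[0,0,-0.4],[0,0,0]],[[0,0,-0.5],[0,0,0]],[[0,0,0],[0,0,0]]]' - 50
python3 - <<'E'
from h import *
print(env.observe())
for n in("top","scene"):
    d=env.get_image(n); q=proj(d,[.42,.256,.15]); x,y=int(q[0])-50,int(q[1])-40
    cr=np.clip(d["image"][y:y+85,x:x+100,::-1].astype(float)*2,0,255).astype(np.uint8)
    cv2.imwrite(f"pics/l_{n}.png",cv2.resize(cr,None,fx=7,fy=7,interpolation=cv2.INTER_CUBIC))
E
```

```text
time_s: 3.6
position: [0.4221, 0.2571, 0.0444]
tool_rot: [[-0.866, -0.499, 0.001], [-0.499, 0.866, 0.0], [-0.001, -0.0, -1.0]]
ft_force: [-0.4, -1.1, 6.3]
grip_width: 0.0109
time_s: 4.22
position: [0.4231, 0.2575, 0.1875]
tool_rot: [[-0.866, -0.5, 0.007], [-0.5, 0.866, 0.002], [-0.007, -0.002, -1.0]]
ft_force: [0.1, -0.4, -1.6]
grip_width: 0.0106
{'time_s': 4.225, 'q': array([ 1.75997284e+01,  1.95934513e+01,  8.91220372e+01, -1.22770242e-03,
        7.08492801e+01, -1.02376668e+02]), 'qvel': array([-8.89069150e-02,  3.39864110e+00,  4.86395030e+00,  3.05276664e-02,
       -2.97221788e+00,  4.30214856e-03]), 'joint_efforts': array([ 1.24353315e-01, -4.28203368e+01, -2.22371167e+01,  2.73077036e-03,
        5.34430873e-01, -6.55349249e-04]), 'position': array([0.42307934, 0.25747141, 0.18749194]), 'tool_rot': array([[-0.86620097, -0.49964324,  0.00724671],
       [-0.49964077,  0.86622971,  0.00227752],
       [-0.00741526, -0.00164796, -0.99997115]]), 'ft_force': array([ 0.13206453, -0.42418675, -1.5711207 ]), 'wrist_torque': array([ 0.00010753, -0.00488813,  0.00964771]), 'grip_width': 0.010586405416619843}
```

View pics/l_scene.png

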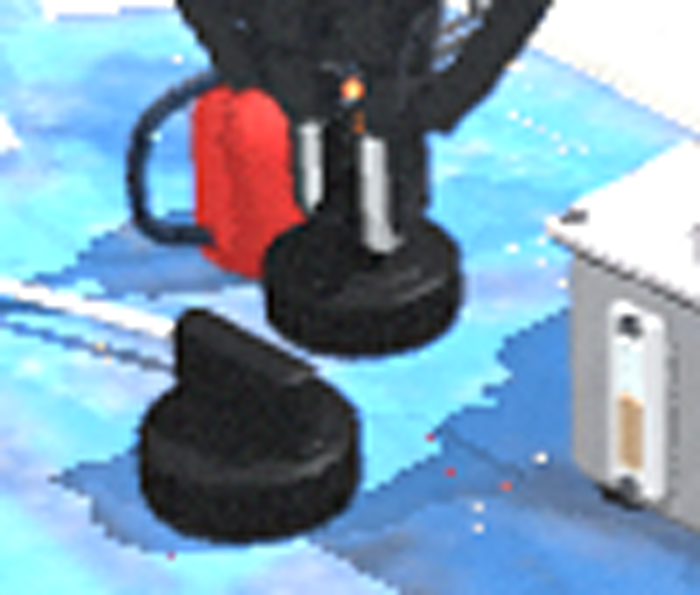

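View pics/l_top.png

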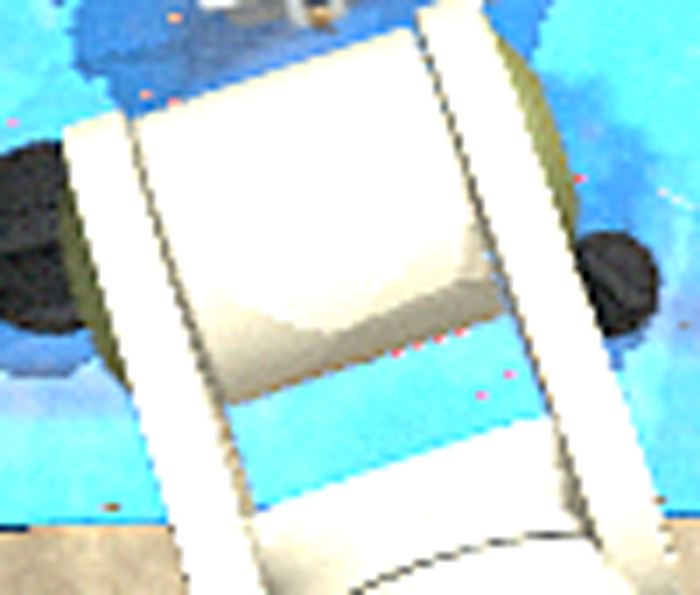

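The cap is held upright (about (365,280) in the scene crop). I carry it above the neck and turn it so the last joint has room both ways.

```bash
python3 -m pendant '[[[0,0,-0.225],[0,0,0]],[[-0.283,-0.182,0],[0,0,0]],[[-0.283,-0.182,0],[0,0,0]],[[-0.283,-0.182,0],[0,0,0]],[[-0.283,-0.182,0],[0,0,0]],[[-0.283,-0.182,0],[0,0,0]],[[0,0,0],[0,0,0.115]],[[0,0,0],[0,0,0.115]],[[0,0,0],[0,0,0.115]],[[0,0,0],[0,0,0.115]],[[0,0,0],[0,0,0.115]],[[0,0,0],[0,0,0.115]],[[0,0,0],[0,0,0.115]],[[0,0,0],[0,0,0]],[[0,0,0],[0,0,0]]]' - 50
python3 - <<'E'
from h import *
s=env.observe();print(s["q"],s["position"],s["wrist_torque"],s["ft_force"])
for n in("scene",):
    d=env.get_image(n); q=proj(d,[.59,.25,.15]); x,y=int(q[0])-50,int(q[1])-40
    cv2.imwrite("pics/full_s.png",d["image"][:,:,::-1])
    cr=np.clip(d["image"][y:y+85,x:x+100,::-1].astype(float)*2,0,255).astype(np.uint8)
    cv2.imwrite(f"pics/n_{n}.png",cv2.resize(cr,None,fx=7,fy=7,interpolation=cv2.INTER_NEAREST)); print(x,y)
E
```

```text
time_s: 6.2
position: [0.5897, 0.2488, 0.2054]
tool_rot: [[-0.74, 0.673, -0.002], [0.673, 0.74, -0.0], [0.001, -0.001, -1.0]]
ft_force: [0.7, -0.6, -0.1]
grip_width: 0.0104
[ 1.22970286e+01  3.28002485e+01  6.29641505e+01  6.19993265e-05
  8.43380566e+01 -3.54209978e+01] [0.58974662 0.24881293 0.20535459] [0.01819769 0.0165536  0.00641578] [ 0.65580419 -0.55698416 -0.06118022]
279 167
```

View pics/n_scene.png

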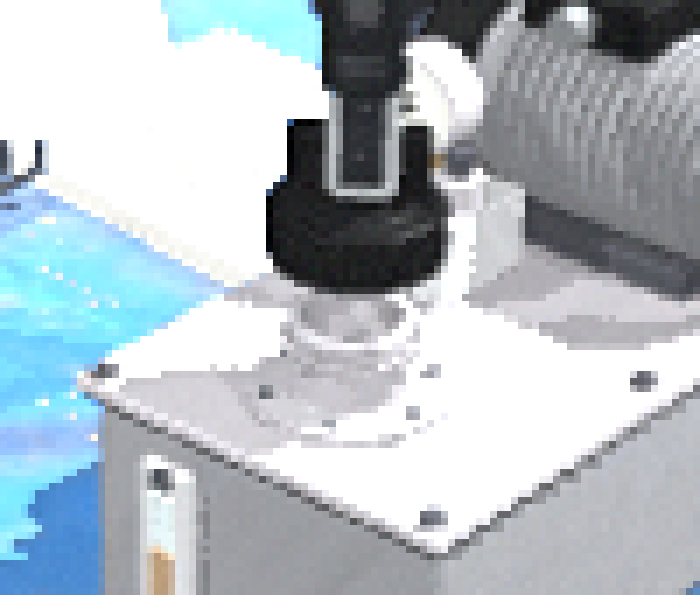

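```bash
cat > fit.py <<'E'
from h import *
from scipy.optimize import least_squares
s=env.observe(); d=env.get_image("scene"); im=d["image"]; p=s["position"]; zb=p[2]-.0444
g=im.max(2).astype(float)
q=proj(d,[p[0],p[1],zb+.01]); 
# left/right edges at mid-height rows, bottom edge at middle columns (half-level crossing)
pts=[]
R=np.array(s["tool_rot"]); 
def cross(vals,th=70):
    i=np.where(vals>th)[0][0]; return i-1+(th-vals[i-1])/(vals[i]-vals[i-1])
cu=int(round(q[0])); r0=int(round(q[1]))
L=[];Rr=[]
for r in range(r0-3,r0+3):
    Rr.append(cu+cross(g[r,cu:])); L.append(cu-cross(g[r,cu::-1]))
B=[r0+cross(g[r0:,c]) for c in range(cu-6,cu+7)]
print("L",np.round(L,1),"R",np.round(Rr,1),"B",np.round(B,1))
um=(np.median(L)+np.median(Rr))/2; bm=np.max(B)
ang=np.linspace(0,2*np.pi,181)
def pred(c):
    P=np.array([proj(d,[c[0]+.029*np.cos(a),c[1]+.029*np.sin(a),z]) for z in(zb,zb+.02) for a in ang])
    b=P[:181]
    return (P[:,0].max()+P[:,0].min())/2, b[:,1].max()
f=least_squares(lambda c:[pred(c)[0]-um,pred(c)[1]-bm],p[:2],diff_step=1e-4)
print("cap centre in scene",f.x,"tcp",p[:2],"tool-frame offset mm",1e3*(R.T[:2,:2]@(f.x-p[:2])))
E
python3 fit.py
```

```text
L [316.6 316.6 316.6 316.6 316.6 316.6] R [342.9 343.  342.2 342.2 342.6 342.5] B [207.9 208.5 208.6 208.6 208.6 208.8 208.8 208.9 208.8 208.6 208.4 208.1
 207.7]
cap centre in scene [0.59121011 0.25155163] tcp [0.58982612 0.24881241] tool-frame offset mm [0.82103587 2.9571365 ]
```

```bash
python3 -m pendant '[[[0,0,0.1],[0,0,0]],[[0,0,0.08],[0,0,0]],[[0,0,0],[0,0,0]]]'|grep -E "pos|force";for i in 1 2; do :; done; python3 -m pendant '[[[0,0,0.02],[0,0,0]],[[0,0,0],[0,0,0]]]'|grep -E "pos|force";python3 -m pendant '[[[0,0,0.02],[0,0,0]],[[0,0,0],[0,0,0]]]'|grep -E "pos|force"; python3 -m pendant '[[[0,0,0.015],[0,0,0]],[[0,0,0],[0,0,0]]]'|grep -E "pos|force"
```

```text
position: [0.5896, 0.2488, 0.1872]
ft_force: [-0.7, -0.1, -0.0]
position: [0.59, 0.2489, 0.1864]
ft_force: [-0.7, 0.2, -0.1]
position: [0.5899, 0.2489, 0.1842]
ft_force: [0.2, -0.3, -0.9]
position: [0.5899, 0.2489, 0.1827]
ft_force: [0.3, -0.1, -1.8]
```

```bash
for k in a; do python3 -m pendant '[[[0,0,0.015],[0,0,0]],[[0,0,0],[0,0,0]]]'|grep -E "pos|force"; python3 -m pendant '[[[0,0,0.015],[0,0,0]],[[0,0,0],[0,0,0]]]'|grep -E "pos|force";  python3 -m pendant '[[[0,0,0.015],[0,0,0]],[[0,0,0],[0,0,0]]]'|grep -E "pos|force"; done; python3 -c "
from rig import env; print(env.observe()['wrist_torque'])"
```

```text
position: [0.5899, 0.2489, 0.1812]
ft_force: [0.1, -0.7, -0.6]
position: [0.5899, 0.2488, 0.1797]
ft_force: [1.2, 0.4, -1.3]
position: [0.5899, 0.2488, 0.1782]
ft_force: [0.6, -0.6, -1.0]
[-0.02098544 -0.00238753 -0.0071957 ]
```

```bash
python3 -m pendant '[[[0,0,0.015],[0,0,0]],[[0,0,0],[0,0,0]]]'|grep -E "pos|force"; python3 -m pendant '[[[0,0,0.01],[0,0,0]],[[0,0,0],[0,0,0]]]'|grep -E "pos|force";  python3 -m pendant '[[[0,0,0.005],[0,0,0]],[[0,0,0],[0,0,0]]]'|grep -E "pos|force"
```

```text
position: [0.5899, 0.2489, 0.1767]
ft_force: [-0.5, 0.7, -1.1]
position: [0.5899, 0.2489, 0.1757]
ft_force: [-0.2, 0.3, -1.3]
position: [0.59, 0.2489, 0.1753]
ft_force: [-0.6, -0.6, -0.5]
```

```bash
python3 -m pendant '[[[0,0,0.005],[0,0,0]],[[0,0,0],[0,0,0]]]'|grep -E "pos|force"; python3 -m pendant '[[[0,0,0.005],[0,0,0]],[[0,0,0],[0,0,0]]]'|grep -E "pos|force"; python3 -c "
from rig import env; print(env.observe()['wrist_torque'])"
```

```text
position: [0.5899, 0.2489, 0.1748]
ft_force: [1.0, -0.8, -0.7]
position: [0.5899, 0.2488, 0.1743]
ft_force: [0.4, -0.3, -0.0]
[-0.01000003  0.00053959  0.00867861]
```

```bash
python3 -m pendant '[[[0,0,0.005],[0,0,0]],[[0,0,0],[0,0,0]]]'|grep -E "pos|force"; python3 -m pendant '[[[0,0,0.005],[0,0,0]],[[0,0,0],[0,0,0]]]'|grep -E "pos|force"
```

```text
position: [0.59, 0.2489, 0.1738]
ft_force: [-0.9, -0.2, -1.3]
position: [0.59, 0.2489, 0.1735]
ft_force: [0.1, 0.3, 0.6]
```

```bash
python3 -m pendant '[[[0,0,0.005],[0,0,0]],[[0,0,0],[0,0,0]]]'|grep -E "pos|force"; python3 -m pendant '[[[0,0,0.005],[0,0,0]],[[0,0,0],[0,0,0]]]'|grep -E "pos|force"
```

```text
position: [0.59, 0.2489, 0.1734]
ft_force: [-1.5, -0.5, 6.1]
position: [0.5901, 0.2489, 0.1734]
ft_force: [-2.8, -0.0, 8.8]
```

```bash
python3 -m pendant '[[[0,0,0.005],[0,0,0]],[[0,0,0],[0,0,0]]]'|grep -E "pos|force"; python3 -c "
from rig import env; print(env.observe()['wrist_torque'])"
```

```text
position: [0.5901, 0.2489, 0.1733]
ft_force: [-3.1, -1.7, 11.0]
[-0.15795878  0.64547952 -0.01554874]
```

Contact on the ridges comes with the origin about 10 mm below the rim. I ease the load, shift slightly toward −x, then turn anticlockwise in light steps, following the 0.46 mm per 10° climb.

```bash
python3 -m pendant '[[[0.0037,-0.0034,-0.011],[0,0,0]],[[0,0,0],[0,0,0]]]'|grep -E "pos|force"; python3 -m pendant '[[[0,0,-0.002],[0,0,-0.0556]],[[0,0,-0.002],[0,0,-0.0556]],[[0,0,0],[0,0,0]]]'|grep -E "pos|force";python3 -c "
from rig import env; print(env.observe()['wrist_torque'])"; python3 -m pendant '[[[0,0,-0.002],[0,0,-0.0556]],[[0,0,-0.002],[0,0,-0.0556]],[[0,0,0],[0,0,0]]]'|grep -E "pos|force";python3 -c "
from rig import env; print(env.observe()['wrist_torque'])"
```

```text
position: [0.5898, 0.2489, 0.1734]
ft_force: [0.2, -0.2, 5.7]
position: [0.5897, 0.2491, 0.1739]
ft_force: [0.3, 0.6, 5.0]
[0.09153935 0.02653884 0.02136761]
position: [0.5898, 0.2491, 0.1743]
ft_force: [0.5, 0.1, 6.0]
[0.15646372 0.09061188 0.03366772]
```

```bash
for k in 1; do python3 -m pendant '[[[0,0.001,-0.0022],[0,0,-0.0556]],[[0,0.001,-0.0022],[0,0,-0.0556]],[[0,0,0],[0,0,0]]]'|grep -E "pos|force"; python3 -m pendant '[[[0,0.001,-0.0022],[0,0,-0.0556]],[[0,0.001,-0.0022],[0,0,-0.0556]],[[0,0,0],[0,0,0]]]'|grep -E "pos|force"; done;python3 -c "
from rig import env; print(env.observe()['wrist_torque'])"
```

```text
position: [0.5899, 0.2493, 0.1747]
ft_force: [0.1, -0.2, 5.5]
position: [0.5898, 0.2492, 0.1746]
ft_force: [1.1, -0.4, 3.8]
[-3.55266596e-02 -2.07692042e-01  1.34126592e-05]
```

```bash
python3 -m pendant '[[[0,0.001,0],[0,0,-0.0556]],[[0,0,0],[0,0,0]]]'|grep -E "pos|force"; python3 -m pendant '[[[0,0.001,0],[0,0,-0.0556]],[[0,0,0],[0,0,0]]]'|grep -E "pos|force"; python3 -c "
from rig import env; print(env.observe()['wrist_torque'])"
```

```text
position: [0.5892, 0.2493, 0.1739]
ft_force: [-0.1, 0.3, -1.4]
position: [0.5893, 0.2495, 0.174]
ft_force: [-0.7, 0.5, -1.7]
[0.05129252 0.00936564 0.00433755]
```

Force vanished: the lugs passed the blunt ends. I lower to find the drop.

```bash
python3 -m pendant '[[[0,0.001,0.015],[0,0,-0.03]],[[0,0,0],[0,0,0]]]'|grep -E "pos|force"; python3 -m pendant '[[[0,0,0.015],[0,0,0]],[[0,0,0],[0,0,0]]]'|grep -E "pos|force"; python3 -c "
from rig import env; print(env.observe()['wrist_torque'])"
```

```text
position: [0.5894, 0.2496, 0.1728]
ft_force: [-1.0, 0.4, -0.8]
position: [0.5895, 0.2495, 0.1715]
ft_force: [0.5, 0.9, -1.8]
[ 0.04805122 -0.08809674 -0.00665783]
```

```bash
python3 -m pendant '[[[0,0,0.008],[0,0,0]],[[0,0,0],[0,0,0]]]'|grep -E "pos|force"; python3 -m pendant '[[[0,0,0.006],[0,0,0]],[[0,0,0],[0,0,0]]]'|grep -E "pos|force"; python3 -c "
from rig import env; print(env.observe()['wrist_torque'])"
```

```text
position: [0.5896, 0.2495, 0.1708]
ft_force: [0.9, -0.0, -0.9]
position: [0.5896, 0.2495, 0.1705]
ft_force: [-0.1, -0.3, 0.8]
[0.01506664 0.00266381 0.04066319]
```

```bash
python3 -m pendant '[[[0,0,0.004],[0,0,0]],[[0,-0.001,0.0023],[0,0,0.0556]],[[0,-0.001,0.0023],[0,0,0.0556]],[[0,0,0],[0,0,0]]]'|grep -E "pos|force"; python3 -m pendant '[[[0,-0.001,0.0023],[0,0,0.0556]],[[0,-0.001,0.0023],[0,0,0.0556]],[[0,0,0],[0,0,0]]]'|grep -E "pos|force"; python3 -c "
from rig import env; print(env.observe()['wrist_torque'])"
```

```text
position: [0.5897, 0.2493, 0.1699]
ft_force: [-0.4, -0.7, 5.1]
position: [0.5898, 0.2492, 0.1694]
ft_force: [-0.0, -0.8, 5.4]
[-0.07345647  0.12900977 -0.06564015]
```

```bash
python3 -m pendant '[[[0,-0.001,0.0023],[0,0,0.0556]],[[0,-0.001,0.0023],[0,0,0.0556]],[[0,0,0],[0,0,0]]]'|grep -E "pos|force"; python3 -c "
from rig import env; print(env.observe()['wrist_torque'])"; python3 -m pendant '[[[0,-0.001,0.0023],[0,0,0.0556]],[[0,-0.001,0.0023],[0,0,0.0556]],[[0,0,0],[0,0,0]]]'|grep -E "pos|force"; python3 -c "
from rig import env; print(env.observe()['wrist_torque'])"
```

```text
position: [0.5897, 0.249, 0.1689]
ft_force: [-0.2, -0.5, 5.4]
[-0.10745788  0.09510937 -0.03210531]
position: [0.5897, 0.2488, 0.1685]
ft_force: [0.2, -1.0, 4.8]
[-0.03162449  0.09531962 -0.05847007]
```

```bash
python3 -m pendant '[[[0,-0.001,0.0023],[0,0,0.0556]],[[0,-0.001,0.0023],[0,0,0.0556]],[[0,0,0],[0,0,0]]]'|grep -E "pos|force"; python3 -c "
from rig import env; print(env.observe()['wrist_torque'])"
```

```text
position: [0.5896, 0.2487, 0.1681]
ft_force: [-0.8, -0.2, 5.3]
[-0.0093774   0.1410809  -0.10464053]
```

```bash
python3 -m pendant '[[[0,-0.001,0.0023],[0,0,0.0556]],[[0,-0.001,0.0023],[0,0,0.0556]],[[0,0,0],[0,0,0]]]'|grep -E "pos|force"; python3 -c "
from rig import env; print(env.observe()['wrist_torque'])"
```

```text
position: [0.5895, 0.2485, 0.1676]
ft_force: [-0.2, -0.2, 6.0]
[-0.05474176  0.05459011 -0.03018318]
```

```bash
python3 -m pendant '[[[0,-0.001,0],[0,0,0.0556]],[[0,-0.001,0],[0,0,0.0556]],[[0,0,0],[0,0,0]]]'|grep -E "pos|force"; python3 -c "
from rig import env; print(env.observe()['wrist_torque'])"
```

```text
position: [0.5893, 0.2484, 0.1674]
ft_force: [0.4, -0.1, 4.9]
[ 0.01889858  0.0022301  -0.08435773]
```

```bash
python3 -m pendant '[[[0,-0.001,0],[0,0,0.0556]],[[0,0,0],[0,0,0]]]'|grep -E "pos|force"; python3 -c "
from rig import env; print(env.observe()['wrist_torque'])"
```

```text
position: [0.5892, 0.2484, 0.1674]
ft_force: [-0.7, -0.5, 4.7]
[ 0.02620601 -0.04066284 -0.00825484]
```

```bash
python3 -m pendant '[[[0,-0.001,0],[0,0,0.0556]],[[0,0,0],[0,0,0]]]'|grep -E "pos|force"; python3 -c "
from rig import env; print(env.observe()['wrist_torque'])"
```

```text
position: [0.5891, 0.2483, 0.1674]
ft_force: [0.1, -0.4, 5.3]
[-0.01017146 -0.01593921 -0.02593715]
```

```bash
python3 -m pendant '[[[0,-0.001,0],[0,0,0.0556]],[[0,0,0],[0,0,0]]]'|grep -E "pos|force"; python3 -c "
from rig import env; print(env.observe()['wrist_torque'])"
```

```text
position: [0.589, 0.2483, 0.1674]
ft_force: [0.4, 0.2, 4.9]
[ 0.01723624  0.00613308 -0.03250443]
```

```bash
python3 -m pendant '[[[0,-0.001,0],[0,0,0.05]],[[0,0,0],[0,0,0]]]'|grep -E "pos|force"; python3 -c "
from rig import env; print(env.observe()['wrist_torque'])"
```

```text
position: [0.5889, 0.2483, 0.1674]
ft_force: [0.7, 0.5, 4.5]
[-0.01966996  0.0235065  -0.05362749]
```

```bash
python3 -m pendant '[[[0,0,0],[0,0,0.04]],[[0,0,0],[0,0,0]]]'|grep -E "pos|force"; python3 -c "
from rig import env; s=env.observe(); print(s['wrist_torque'],s['q'][5])"
```

```text
position: [0.5889, 0.2483, 0.1674]
ft_force: [0.1, -0.1, 5.4]
[-0.01491919 -0.01799817 -0.04339445] 5.024656406707997
```

```bash
python3 -m pendant '[[[0,0,0],[0,0,0.03]],[[0,0,0],[0,0,0]]]'|grep -E "pos|force"; python3 -c "
from rig import env; s=env.observe(); print(s['wrist_torque'],s['q'][5])"
```

```text
position: [0.5887, 0.2483, 0.1674]
ft_force: [-0.9, -0.1, 5.8]
[-0.00702104  0.13102523 -0.0412665 ] 7.708114095820234
```

```bash
python3 -m pendant '[[[0,0,0],[0,0,0.03]],[[0,0,0],[0,0,0]]]'|grep -E "pos|force"; python3 -c "
from rig import env; s=env.observe(); print(s['wrist_torque'],s['q'][5])"
```

```text
position: [0.5886, 0.2484, 0.1674]
ft_force: [-1.4, 0.4, 5.6]
[0.02565448 0.14861669 0.16666942] 10.392123739523852
```

```bash
python3 -m pendant '[[[0,0,0],[0,0,0.03]],[[0,0,0],[0,0,0]]]'|grep -E "pos|force"; python3 -c "
from rig import env; s=env.observe(); print(s['wrist_torque'],s['q'][5],s['time_s'])"
```

```text
position: [0.5886, 0.2484, 0.1674]
ft_force: [-2.5, -0.6, 5.3]
[0.02606982 0.23218205 0.2424354 ] 13.081882709265114 18.675
```

The torque is now climbing (0.17, then 0.24 N m), so the cap is home. A little more for finger-tight.

```bash
python3 -m pendant '[[[0,0,0],[0,0,0.02]],[[0,0,0],[0,0,0]]]'|grep -E "pos|force|grip"; python3 -c "
from rig import env; s=env.observe(); print(s['wrist_torque'],s['q'][5],s['time_s'])"
```

```text
position: [0.5885, 0.2484, 0.1674]
ft_force: [-1.3, 0.8, 5.7]
grip_width: 0.0106
[0.02762052 0.26470735 0.45282251] 14.860493370773325 18.925
```

```bash
python3 -m pendant '[[[0,0,0],[0,0,0.01]],[[0,0,0],[0,0,0]]]'|grep -E "pos|force|grip"; python3 -c "
from rig import env; s=env.observe(); print(s['wrist_torque'],s['q'][5],s['time_s'])"
```

```text
position: [0.5885, 0.2485, 0.1674]
ft_force: [-1.9, 0.6, 5.9]
grip_width: 0.0106
[0.05573359 0.22178073 0.51761831] 15.740839623125101 19.175
```

```bash
python3 -m pendant '[[[0,0,0],[0,0,0]],[[0,0,0],[0,0,0]],[[0,0,0],[0,0,0]],[[0,0,0],[0,0,0]]]' -0.3 20; python3 -m pendant '[[[0,0,-0.2],[0,0,0]],[[0,0,-0.4],[0,0,0]],[[0,0,-0.4],[0,0,0]],[[0,0,-0.2],[0,0,0]],[[0,0,0],[0,0,0]]]'
python3 - <<'E'
from h import *
s=env.observe();print(s["wrist_torque"],s["ft_force"])
d=env.get_image("scene"); q=proj(d,[.59,.25,.15]); x,y=int(q[0])-50,int(q[1])-40
cr=np.clip(d["image"][y:y+85,x:x+100,::-1].astype(float)*2,0,255).astype(np.uint8)
cv2.imwrite("pics/end_scene.png",cv2.resize(cr,None,fx=7,fy=7,interpolation=cv2.INTER_NEAREST))
cv2.imwrite("pics/end_full.png",d["image"][:,:,::-1])
E
```

```text
time_s: 19.68
position: [0.5887, 0.2481, 0.1669]
tool_rot: [[0.064, 0.998, -0.0], [0.998, -0.064, -0.0], [-0.0, -0.0, -1.0]]
ft_force: [-0.5, 0.3, 0.2]
grip_width: 0.0301
time_s: 20.3
position: [0.589, 0.2482, 0.2884]
tool_rot: [[0.065, 0.998, 0.003], [0.998, -0.065, 0.001], [0.001, 0.003, -1.0]]
ft_force: [-0.5, 0.2, -0.4]
grip_width: 0.0299
[-0.03170865 -0.05837596 -0.02975251] [-0.51585056  0.24095208 -0.43564204]
```

View pics/end_scene.png

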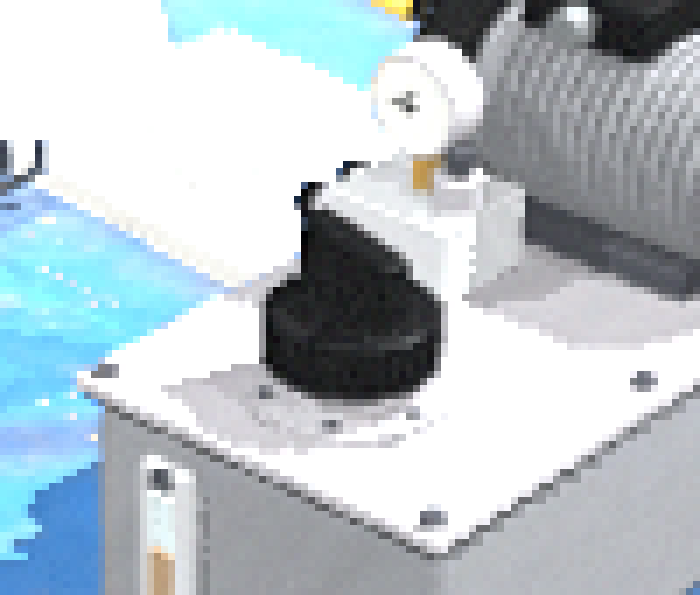

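View pics/end_full.png

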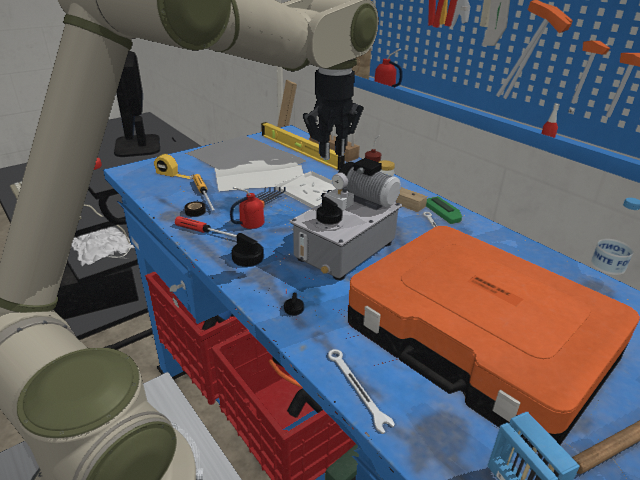

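The cap sits level on the neck (about (350,340) in the crop), and the can, spanner and screwdriver haven't moved. The gripper is clear, so I hand the job in.

```bash
python3 -c "
from rig import env; print(env.close_job())"
```

```text
the job is handed in; nothing more can be done
None
```

The 58 mm filler cap is screwed onto the neck, home and tight, and the job is handed in at about 20 s on the robot's clock. No verdict was reported.

- **Start of the thread:** I set the cap on the ridges and turned it about 53° anticlockwise under roughly 5 N until it fell off the blunt ends. Contact came about 4 mm lower, against the stated 5 mm. It was not stiff early on, so I never had to turn it back and start again.
- **Tightening:** From the drop I turned it about 104° clockwise. The torque stayed under about 0.1 N m until roughly 96°, then climbed to 0.45 and finally 0.52 N m. That last reading is slightly above the 0.25–0.5 N m range.
- **Seating:** The gripper height put the cap's lower edge about 16.0 mm below the rim before release, which is fully home.
- **Last checks:** After letting go, the force and torque readings returned to about zero. The final picture shows the cap level on the neck, the gripper clear, and the oil can, spanner and screwdriver apparently unmoved.
- **Not checked:** I judged the cap's level and centring by eye from one camera, and could not measure how hard the thread still presses. The two cameras disagreed by 1 to 2 mm on where the neck is, and side forces stayed small while turning.

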